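Parking-brake ratchet check: hang the test weight, raise the lever four clicks and hold

TASK

This parking-brake lever has just been rebuilt and its ratchet is to be looked at under load. With the lever still all the way down, hang the larger of the two iron weights by its wire bail on the pin that sticks out of the side of the lever, and let go so that it hangs free; then take the lever's grip, raise it four clicks of the ratchet and no further, and finish while holding it there with a firm hold on the grip. Leave the smaller weight and the other things on the bench alone.

Things in the scene. Friction and masses are not known exactly. Their poses are not given: they have to be found in the camera images.
- stand: Fixed stand of the lever: dark steel foot plate, x -77 to +53, y -70 to +130 mm, 10 mm thick, with an upright 6 mm plate (x -3 to +3, y -50 to +60 mm) whose round upper part has the saw-tooth ratchet teeth. Origin on the bench straight below the lever's pivot, z up. The lever swings in its y-z plane and points along its +y when down. A vise and a torch holder stand to its right.
- pivot (a point): The lever's pivot, 135 mm above the stand's origin; its axis is the stand's x.
- lever: The brake lever with its grip, side pin and tube: flat steel cheeks 22 mm high, 16 mm over both, astride the toothed plate for the first 120 mm, then a 16 mm tube, then the grip; 262 mm from pivot to end. Origin at the pivot, y along the lever, x along the pivot axis.
- lever_angle (a joint): Lever angle, rad: 0 all the way down (level, on its stop), grows as the grip rises, ends at 1.02. A click every 0.14 rad: the plunger tips over a tooth at about 0.11, 0.25, 0.39, 0.53, 0.67 and seats in the notch at 0.136, 0.276, 0.416, 0.556, 0.696, whence the lever cannot sink back. Loaded, the grip takes 8 to 12 N to climb; at a click this falls suddenly by over 5 N, about 5 mm before the seat.
- grip (a point): Black ribbed rubber grip at the lever's free end, a round bar 28 mm in diameter, 110 mm long. Origin at its centre, on the lever's centre line, 207 mm from the pivot. y runs along the lever away from the pivot; x is level, as the stand's x: take it across x. A 25 mm steel collar (the ratchet's release) lies 72 to 88 mm before the origin on the lever's tube; leave it alone.
- side_pin (a point): Level round pin on the side of the lever, sticking out toward the robot along the stand's -x, 85 mm from the pivot, at 135 mm height when down. Origin on its axis, mid free length; x points back to the lever. Free length 12 mm thick, x -23 to +22 mm; then a sleeve 18 mm thick up to the lever's side (x +44 mm). End washer 22 mm across at x -23 to -27 mm and a nut to -31 mm; beyond that it is clear.
- big_weight: The larger iron weight, to be hung: dark disc 60 mm across, 36 mm high, standing, about 0.8 kg, with a fixed upright bail of 8 mm round bar in its y-z plane: legs centred at y -20 and +20 mm (48 mm over the outsides) from z 36 to 78 mm, then a half-round crown, inside z 94, outside z 102 mm. Opening 32 mm wide, 58 mm high. Origin at the centre of its underside. Take it by the legs across y.
- big_weight_bail (a point): Inside of the crown of the larger weight's bail, 94 mm above its underside on its axis. When it hangs properly it rests on top of the pin, 6 mm above the pin's axis.
- small_weight: The smaller iron weight, to be left alone: disc 48 mm across, 26 mm high, with the same bail (92 mm to the top). Origin at the centre of its underside. The two weights may have changed places.
- tape: Roll of masking tape lying flat, 100 mm across and 25 mm high, origin at the centre of its underside. A bystander.
- flux: Round low tin with a yellow lid, 67 mm across and 31 mm high, origin at the centre of its underside. A bystander.

How it is judged:
On the way:
1. the larger weight hangs free on the pin, let go, with the lever still all the way down (distance between big_weight_bail and side_pin below 0.03 m and contact force between big_weight and lever above 3 N and height (world z) of big_weight above 0.03 m and contact force between each of the arm, the fingers and big_weight below 0.5 N and value of joint lever_angle below 0.07 rad), for 0.3 s.
At the end, for the whole second after the job is handed in: The lever has clicked four times, not five (0.53 to 0.665 rad), and is still; the fingers hold the grip with over 2 N; the larger weight hangs by its bail on the pin (crown within 30 mm of the middle of the free length), over 60 mm above the bench, untouched by the robot (value of joint lever_angle between 0.53 and 0.665 rad and velocity of joint lever_angle between -0.1 and 0.1 rad/s and contact force between the fingers and lever above 2 N and distance between the grasp point and grip below 0.06 m and distance between big_weight_bail and side_pin below 0.03 m and contact force between big_weight and lever above 3 N and height (world z) of big_weight above 0.06 m and contact force between each of the arm, the fingers and big_weight below 0.5 N); the arm keeps its last pose, push and grip.
It fails at once if the lever clicks a fifth time (value of joint lever_angle above 0.685 rad).
It fails at once if the smaller weight is moved more than 30 mm (distance of small_weight from where it was at the start of the episode above 0.03 m).
It fails at once if a bystander is moved more than 30 mm (distance of any of tape, flux from where it was at the start of the episode above 0.03 m).
It also fails if it takes over 72 s, if anything falls off the work surface, if the arm or the gripper's body presses on something with over 40 N, if the wrist force passes 120 N, or if a joint passes its speed limit or range.

ROBOT

A 6-joint arm with a two-finger parallel gripper is mounted at the origin on a cart in front of the work surface, level with it; the furniture and walls round the work are solid. World frame = base frame: x ahead of the robot, y to its left, z up, the work surface at z = 0. Lengths are in m, angles in rad, forces in N, time in s.
With the tool pointing down it reaches from about 0.25 to 0.775 m from the base axis. Payload 4 kg.
Tool frame: the origin (TCP) lies at the very end of the fingers, on their centre line; the grasp point (between the pads) lies 19 mm behind it; z points along the fingers, y is the line along which they close (so a half turn about z gives the same grasp; the last joint's range is limited). The gripper opens to 85 mm and grips with 20 to 120 N. Pads are 22 mm wide; open, the fingers measure 114 mm over their backs; the gripper's body (76 mm by 85 mm) begins 54 mm behind the grasp point. The pads swing forward as they close: fully open they stand 13 mm farther back than shut.
Start: joints at [1.212, 0.087, 1.371, -0, 1.684, -0.103], TCP at [0.139, 0.532, 0.231] pointing down, gripper open.
Joint ranges: [-3.1, 3.1], [-0.76, 2.03], [0.27, 2.55], [-1.08, 4.22], [0.17, 2.65], [-2.57, 2.57]. Speed limits (rad/s): [2.79, 2.79, 3.14, 3.14, 3.14, 3.14].

INTERFACE

Orientations are given as a unit quaternion [w, x, y, z].
In Python, from workcell import monitor, eyes, robot gives the robot as it stands.
- The arm moves only by the tool step_arm, never from a script. Its argument "targets" is a list of rows, each an object with "offset": the shift along the world's x, y, z in m, a list of three; "roll": the turn about the world's z in degrees. In form: [{"offset": [tx, ty, tz], "roll": roll}, ...]. A call has 1 to 20 rows; each row is the pose to reach, as a shift and turn from the pose commanded when the call began; what a row does not reach only later rows make up. A row lasts 1/10 s, in which the tool goes at most 50 mm and 8.59 degrees, less where a joint would pass 70% of its speed; a pose out of reach is approached as far as the arm can. A call with a gripper value outside its range is refused whole. "claw" is the gripper command: -1 is fully open, 1 is shut, values between are in proportion, set as the call begins (left out, the last holds). The fingers move at their own pace and stop on an object; the grip force is fixed at half the most. Time passes only in rows, so rows that repeat a pose let the fingers close. It gives the time, the measured TCP pose, the force, the opening and the grip force at its end, in the units of the state.
- monitor.sense(): the state, without advancing time (a new reading comes with each control period).
- eyes.get_image(name): name is "side" or "top" or "wrist"; returns the picture (400x640x3 uint8, red, green, blue); there is no depth.
- eyes.camera_model(name): a dict with "camera_matrix" (3x3 intrinsics, pixels), "R" (3x3) and "t" (3): a world point X has camera coordinates R X + t; the wrist camera has in their place "tool_from_camera" (4x4, takes a point from camera to tool coordinates, whose origin is the TCP and whose axes are the flange's). Camera axes: x right, y down, z forward; pixel columns grow to the right and rows downward; lengths in m; the calibration is good to about 2 mm. A picture is of the moment at which its call begins: read the wrist's pose just before it. camera_model takes no time and is no camera call.
- robot.close_job(): hands the job in; it is judged then, once.
The state is a dict: "clock": time; "qpos": joint angles; "qd": joint speeds; "tau": joint torques, N m; "tool_pos": TCP position; "tool_rot": TCP orientation; "contact_force": force on the tool from outside, world axes, zero at the start; "moment": the same for the moment, N m; "width": finger opening in m; "grasp_force": force on a finger pad.
Only numpy, scipy, OpenCV 4.12 (cv2) and the standard library are available. Lean on these libraries where they do the work, as an engineer would, in place of code of your own. Each camera call takes 0.05 s, during which the arm holds its last target. There are 200 camera calls.

## Working session

There is one attempt and no reset: what is moved stays moved. The work goes in short steps, Python scripts to look and compute and a tool call to move; the robot and the scene stay as the last step left them, time stands still between calls to the robot, and variables do not carry over. Pictures are saved under pics/ and viewed, at most 10 in all, crops included, and the job is handed in when it is done.

Besides the shell and the picture viewer there is one more tool, called after "Call:" as name(argument=value, ...), one argument or row to a line, values as JSON. step_arm: Moves the arm, as the interface text tells. Its arguments: {"type":"object","properties":{"targets":{"type":"array","items":{"type":"object","properties":{"offset":{"type":"array","items":{"type":"number"}},"roll":{"type":"number"}}}},"claw":{"type":"number"}},"required":["targets"]}

```bash
mkdir -p pics
cat > h.py <<'E'
import numpy as np, cv2
from workcell import monitor, eyes, robot
from scipy.spatial.transform import Rotation as Ro
def snap(n,f):
    s=monitor.sense(); im=eyes.get_image(n); cv2.imwrite(f'pics/{f}.png',im[:,:,::-1]); return s,im
def cam(n,s=None):
    m=eyes.camera_model(n); K=np.array(m['camera_matrix'])
    if n!='wrist': R=np.array(m['R']);t=np.array(m['t']); return K,R,t
    T=np.array(m['tool_from_camera']); q=s['tool_rot']; Rw=Ro.from_quat([q[1],q[2],q[3],q[0]]).as_matrix()
    W=np.eye(4);W[:3,:3]=Rw;W[:3,3]=s['tool_pos']; C=np.linalg.inv(W@T); return K,C[:3,:3],C[:3,3]
def plane(c,uv,z):
    K,R,t=c; o=-R.T@t; d=R.T@np.linalg.inv(K)@np.array([uv[0],uv[1],1.]); return o+d*(z-o[2])/d[2]
def proj(c,X):
    K,R,t=c; p=K@(R@np.array(X)+t); return p[:2]/p[2]
def tri(c1,u1,c2,u2):
    P=[c[0]@np.c_[c[1],c[2]] for c in (c1,c2)]
    x=cv2.triangulatePoints(P[0],P[1],np.array(u1,float).reshape(2,1),np.array(u2,float).reshape(2,1)); return (x[:3]/x[3]).ravel()
E
python3 - <<'E'
from h import *
for n in ('side','top'):
    snap(n,n+'0'); c=cam(n); print(n,-c[1].T@c[2],c[1][2])
s=monitor.sense();print(s)
E
```

```text
side [-0.06523042  1.16884489  0.70195923] [ 0.45493939 -0.78168296 -0.4266168 ]
top [0.41439779 0.09890646 1.21417675] [ 0.12871827  0.01751144 -0.99152658]
{'clock': 0.1, 'qpos': array([ 1.21188076e+00,  8.79095233e-02,  1.37211128e+00, -1.29840186e-05,
        1.68364421e+00, -1.03118433e-01]), 'qd': array([-0.00054769, -0.00070665, -0.00380274, -0.00056847, -0.00034355,
       -0.00051536]), 'tau': array([ 3.05941605e-03, -3.53010106e+01, -3.14222431e+01, -2.17063530e-05,
        7.85029406e-03,  7.32523222e-05]), 'tool_pos': array([0.13901453, 0.53166478, 0.23023653]), 'tool_rot': array([-2.30970608e-04,  1.27550806e-01,  9.91831497e-01, -1.01012588e-03]), 'contact_force': array([ 0.11121184, -0.01345608,  0.11531388]), 'moment': array([ 0.00340447,  0.02448552, -0.02855198]), 'grasp_force': 0.0, 'width': 0.08534285461791162}
```

View pics/top0.png

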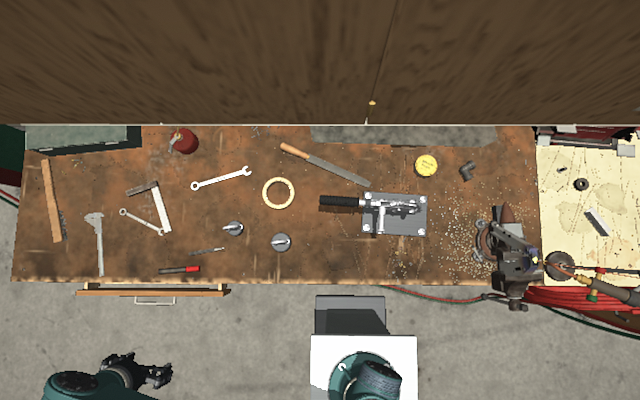

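View pics/side0.png

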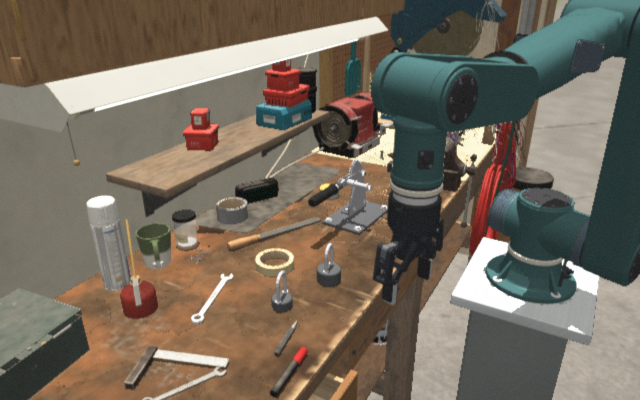

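The top view shows the lever with its grip at about (340,202) and its pin pointing down the image at about (381,225). The weights are at (232,229) and (281,242), and the right one looks larger. Next I'll take enlarged crops.

Run:
```python
from h import *
t=cv2.imread('pics/top0.png'); s=cv2.imread('pics/side0.png')
a=cv2.resize(t[180:260,210:440],None,fx=3.4,fy=3.4,interpolation=cv2.INTER_CUBIC)
b=cv2.resize(s[150:320,260:395],None,fx=1.9,fy=1.9,interpolation=cv2.INTER_CUBIC)
o=np.zeros((600,790,3),np.uint8); o[:a.shape[0],:a.shape[1]]=a; o[275:275+b.shape[0],:b.shape[1]]=b
cv2.imwrite('pics/crop.png',o)
c=cam('top')
for n,uv,z in [('w1',(232,229),.05),('w2',(281,242),.05),('gripend',(320,202),.135),('gripin',(362,203),.135),('pinend',(381,234),.135),('tape',(278,193),.02),('flux',(426,165),.03)]: print(n,plane(c,uv,z).round(3))
print([plane(c,p,.01).round(3) for p in [(362,192),(427,194),(427,235),(362,234)]])
```

```text
w1 [0.467 0.396 0.05 ]
w2 [0.429 0.247 0.05 ]
gripend [0.541 0.129 0.135]
gripin [0.538 0.011 0.135]
pinend [ 0.452 -0.041  0.135]
tape [0.582 0.263 0.02 ]
flux [ 0.67  -0.196  0.03 ]
[array([0.587, 0.001, 0.01 ]), array([ 0.582, -0.202,  0.01 ]), array([ 0.454, -0.198,  0.01 ]), array([0.456, 0.002, 0.01 ])]
```

View pics/crop.png

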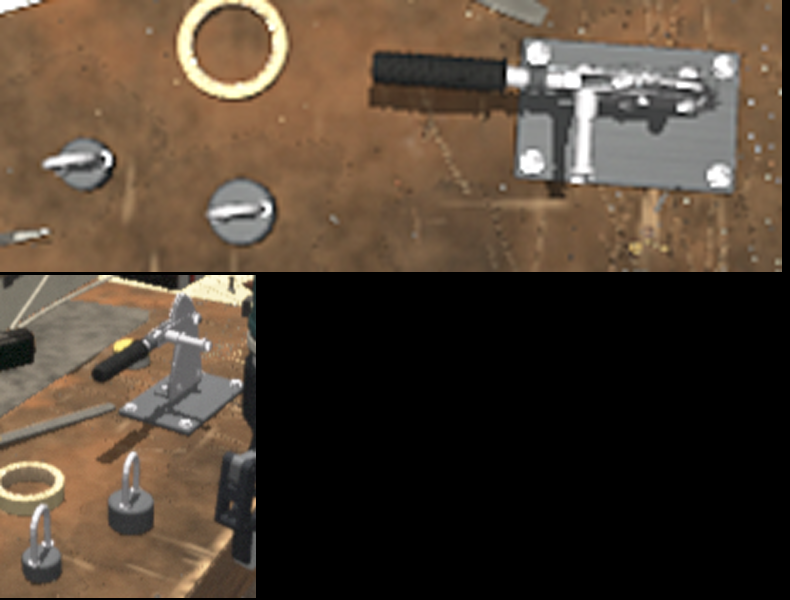

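The enlarged crop shows the right weight (disc about 66 px across against 58) is the larger. Its bail runs along world y, and the stand's yaw is about -1°. I'll move above the weight and look from close by.

Call:
step_arm(
  targets=[
    {"offset": [0.015,-0.015,0.0],"roll": 1},
    {"offset": [0.04,-0.04,0.0],"roll": 3},
    {"offset": [0.07,-0.07,0.0],"roll": 5},
    {"offset": [0.1,-0.1,0.0],"roll": 7},
    {"offset": [0.13,-0.13,0.0],"roll": 9},
    {"offset": [0.16,-0.16,0.0],"roll": 11},
    {"offset": [0.19,-0.19,0.0],"roll": 13},
    {"offset": [0.22,-0.22,0.0],"roll": 15},
    {"offset": [0.25,-0.25,0.0],"roll": 15},
    {"offset": [0.275,-0.275,0.0],"roll": 15},
    {"offset": [0.288,-0.283,0.0],"roll": 15},
    {"offset": [0.288,-0.283,0.0],"roll": 15},
    {"offset": [0.288,-0.283,0.0],"roll": 15},
    {"offset": [0.288,-0.283,0.0],"roll": 15},
  ],
  claw=-1,
)

```text
clock: 1.5
tool_pos: [0.4262, 0.2502, 0.2312]
tool_rot: [-0.0, -0.004, 1.0, 0.0]
contact_force: [-0.5, -0.1, 0.1]
width: 0.0854
grasp_force: 0.0
```

Run:
```python
from h import *
s,im=snap('wrist','w1'); np.save('s1.npy',s,allow_pickle=True)
print(s['tool_pos'],s['tool_rot'],s['qpos']); c=cam('wrist',s); print(-c[1].T@c[2],c[1][2])
print(proj(c,(.427,.249,.036)),proj(c,(.427,.249,.102)))
```

```text
[0.42615445 0.25019527 0.231219  ] [-3.82637767e-04 -3.99653904e-03  9.99991916e-01  2.21372447e-04] [ 4.15622046e-01 -3.73521533e-02  1.49823464e+00  7.16313402e-04
  1.68123435e+00 -1.16308862e+00]
[0.34978987 0.25058242 0.37379877] [ 0.30179229  0.00252812 -0.95337035]
[313.3407885 177.8965108] [312.84062788 196.65994106]
```

View pics/w1.png

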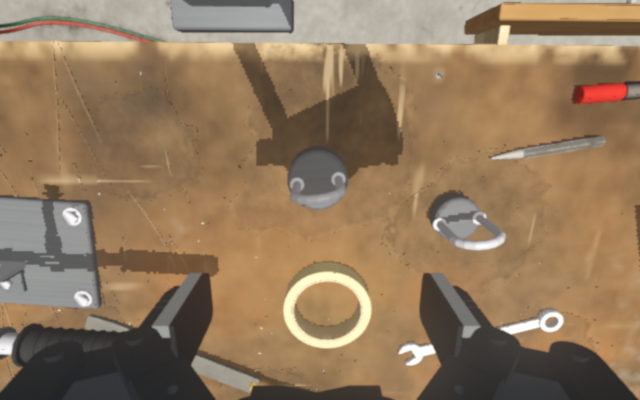

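The wrist view shows the larger weight's disc top at about (317,176), with leg feet near (297,184) and (338,181). The smaller one is at (458,215).

Run:
```python
from h import *
s=np.load('s1.npy',allow_pickle=True).item(); c=cam('wrist',s)
im=cv2.imread('pics/w1.png'); hsv=cv2.cvtColor(im,cv2.COLOR_BGR2HSV)
m=((hsv[...,1]<70)).astype(np.uint8)*255; m[:130]=0;m[220:]=0;m[:,:270]=0;m[:,360:]=0
cs,_=cv2.findContours(m,cv2.RETR_EXTERNAL,cv2.CHAIN_APPROX_NONE); k=max(cs,key=cv2.contourArea)
(u,v),r=cv2.minEnclosingCircle(k); x,y,w,h=cv2.boundingRect(k);print(u,v,r,(x,y,w,h))
print('disc L/R',plane(c,(x,178),.036),plane(c,(x+w-1,178),.036),'near edge',plane(c,(u,y),.018))
print('legs',plane(c,(297,184),.036),plane(c,(338,181),.036))
cv2.imwrite('pics/w1c.png',np.hstack([cv2.resize(im[130:225,265:370],None,fx=4,fy=4,interpolation=cv2.INTER_CUBIC),cv2.resize(cv2.merge([m]*3)[130:225,265:335],None,fx=4,fy=4)]))
```

```text
315.7331848144531 177.77178955078125 32.59408187866211 (288, 146, 60, 64)
disc L/R [0.42728407 0.22463565 0.036     ] [0.42685953 0.281365   0.036     ] near edge [0.39895493 0.25109458 0.018     ]
legs [0.43314896 0.2332406  0.036     ] [0.42988078 0.2727888  0.036     ]
```

View pics/w1c.png

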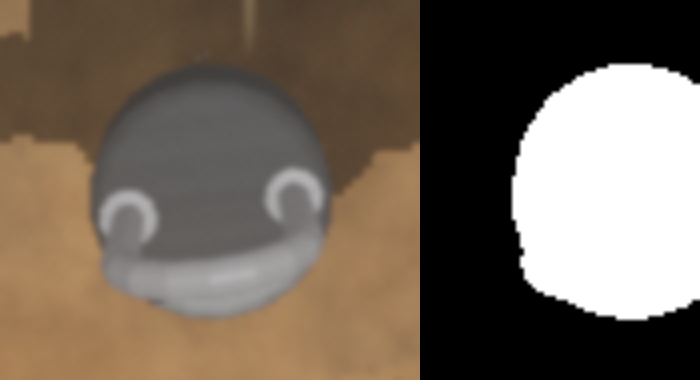

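Call:
step_arm(
  targets=[
    {"offset": [0.003,0.003,-0.01],"roll": 3},
    {"offset": [0.003,0.003,-0.03],"roll": 6},
    {"offset": [0.003,0.003,-0.06],"roll": 8},
    {"offset": [0.003,0.003,-0.09],"roll": 8},
    {"offset": [0.003,0.003,-0.12],"roll": 8},
    {"offset": [0.003,0.003,-0.15],"roll": 8},
    {"offset": [0.003,0.003,-0.17],"roll": 8},
    {"offset": [0.003,0.003,-0.182],"roll": 8},
    {"offset": [0.003,0.003,-0.189],"roll": 8},
    {"offset": [0.003,0.003,-0.189],"roll": 8},
    {"offset": [0.003,0.003,-0.189],"roll": 8},
  ],
)

```text
clock: 2.65
tool_pos: [0.4309, 0.2527, 0.0435]
tool_rot: [0.001, -0.073, 0.997, 0.0]
contact_force: [-0.0, 0.2, -0.3]
width: 0.0854
grasp_force: 0.0
```

Call:
step_arm(
  targets=[
    {"offset": [0,0,0],"roll": 0},
    {"offset": [0,0,0],"roll": 0},
    {"offset": [0,0,0],"roll": 0},
    {"offset": [0,0,0],"roll": 0},
    {"offset": [0,0,0],"roll": 0},
    {"offset": [0,0,0],"roll": 0},
    {"offset": [0,0,0],"roll": 0},
    {"offset": [0,0,0],"roll": 0},
    {"offset": [0,0,0],"roll": 0},
    {"offset": [0,0,0],"roll": 0},
  ],
  claw=1,
)

```text
clock: 3.65
tool_pos: [0.4309, 0.2522, 0.0435]
tool_rot: [0.001, -0.073, 0.997, 0.0]
contact_force: [0.1, -1.7, 6.4]
width: 0.0466
grasp_force: 61.4
```

Call:
step_arm(
  targets=[
    {"offset": [0,0,0.01],"roll": 0},
    {"offset": [0,0,0.03],"roll": 0},
    {"offset": [0,0,0.06],"roll": -1},
    {"offset": [0,0,0.1],"roll": -3},
    {"offset": [0,0,0.14],"roll": -5},
    {"offset": [-0.005,-0.02,0.18],"roll": -7},
    {"offset": [-0.01,-0.05,0.21],"roll": -9},
    {"offset": [-0.02,-0.08,0.23],"roll": -9},
    {"offset": [-0.03,-0.11,0.23],"roll": -9},
    {"offset": [-0.03,-0.14,0.23],"roll": -9},
    {"offset": [-0.03,-0.165,0.23],"roll": -9},
    {"offset": [-0.03,-0.185,0.23],"roll": -9},
    {"offset": [-0.03,-0.19,0.23],"roll": -9},
    {"offset": [-0.03,-0.19,0.23],"roll": -9},
    {"offset": [-0.03,-0.19,0.23],"roll": -9},
    {"offset": [-0.03,-0.19,0.23],"roll": -9},
  ],
)

```text
clock: 5.25
tool_pos: [0.4, 0.063, 0.2718]
tool_rot: [-0.001, 0.005, 1.0, 0.0]
contact_force: [-0.6, -0.8, -7.9]
width: 0.0467
grasp_force: 64.0
```

Run:
```python
from h import *
s,im=snap('wrist','w2'); np.save('s2.npy',s,allow_pickle=True)
print(s['tool_pos'],s['tool_rot'],s['width'],s['grasp_force']); c=cam('wrist',s)
print(proj(c,(.452,-.041,.135)),proj(c,(.483,-.041,.135)))
e=tri(cam('top'),(380.9,232.9),cam('side'),(368.9,186.8));print('end tri',e)
```

```text
[0.39995684 0.06295322 0.27184519] [-5.80212400e-04  5.01217562e-03  9.99987216e-01  3.30415402e-04] 0.046668359618980915 64.04735594987869
[192.80927387 253.49707181] [196.82722072 285.85537083]
end tri [ 0.45579256 -0.04036328  0.13500964]
```

View pics/w2.png

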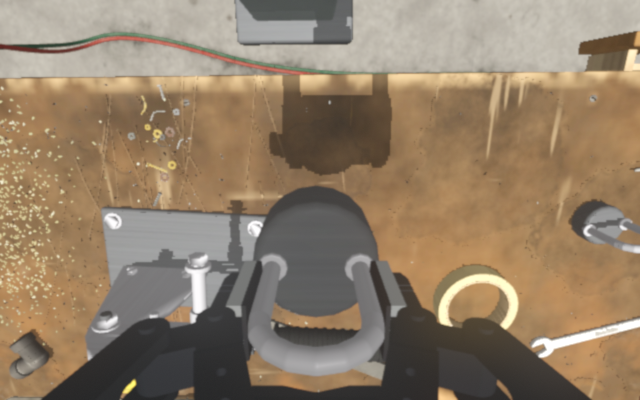

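The wrist view shows the pin's nut end at about (196,254) and its shaft going down at x≈199. The weight is held level, with its leg feet at (272,266) and (358,266).

Run:
```python
from h import *
s=np.load('s2.npy',allow_pickle=True).item(); c=cam('wrist',s)
for uv in [(196,254),(197,266),(198,290),(199.5,318)]: print(uv,plane(c,uv,.135).round(4))
print('feet',[plane(c,u,s['tool_pos'][2]-.0435+.036).round(4) for u in [(272,266),(358,266)]], s['tool_pos'])
```

```text
(196, 254) [ 0.4525 -0.0383  0.135 ]
(197, 266) [ 0.4638 -0.0387  0.135 ]
(198, 290) [ 0.4871 -0.0404  0.135 ]
(199.5, 318) [ 0.5157 -0.0422  0.135 ]
feet [array([0.3993, 0.0438, 0.2643]), array([0.3997, 0.0835, 0.2643])] [0.39995684 0.06295322 0.27184519]
```

Call:
step_arm(
  targets=[
    {"offset": [0,-0.015,0],"roll": 0},
    {"offset": [0,-0.04,0],"roll": 0},
    {"offset": [0,-0.07,-0.01],"roll": 0},
    {"offset": [0,-0.09,-0.03],"roll": 0},
    {"offset": [0,-0.1,-0.06],"roll": 0},
    {"offset": [0,-0.1035,-0.09],"roll": 0},
    {"offset": [0,-0.1035,-0.12],"roll": 0},
    {"offset": [0,-0.1035,-0.145],"roll": 0},
    {"offset": [0,-0.1035,-0.157],"roll": 0},
    {"offset": [0,-0.1035,-0.161],"roll": 0},
    {"offset": [0,-0.1035,-0.161],"roll": 0},
    {"offset": [0,-0.1035,-0.161],"roll": 0},
    {"offset": [0,-0.1035,-0.161],"roll": 0},
  ],
)

```text
clock: 6.6
tool_pos: [0.4014, -0.0416, 0.1131]
tool_rot: [0.002, 0.006, 1.0, -0.0]
contact_force: [-0.3, -0.2, -8.3]
width: 0.0466
grasp_force: 64.4
```

Run:
```python
from h import *
s,im=snap('wrist','w3'); s2,a=snap('side','s3'); print(s['tool_pos'])
c=cam('wrist',s);print(proj(c,(.454,-.04,.135)))
b=cv2.resize(a[120:260,260:440],None,fx=3,fy=3,interpolation=cv2.INTER_CUBIC)
w=cv2.resize(im[150:400,190:450],(240*260//250+2,240))
o=np.zeros((420,800,3),np.uint8);o[:,:540]=b;o[:240,545:545+w.shape[1]]=w;cv2.imwrite('pics/c3.png',o[:,:,::-1])
```

```text
[ 0.40137383 -0.04158649  0.11306677]
[318.40264126 409.08854106]
```

View pics/c3.png

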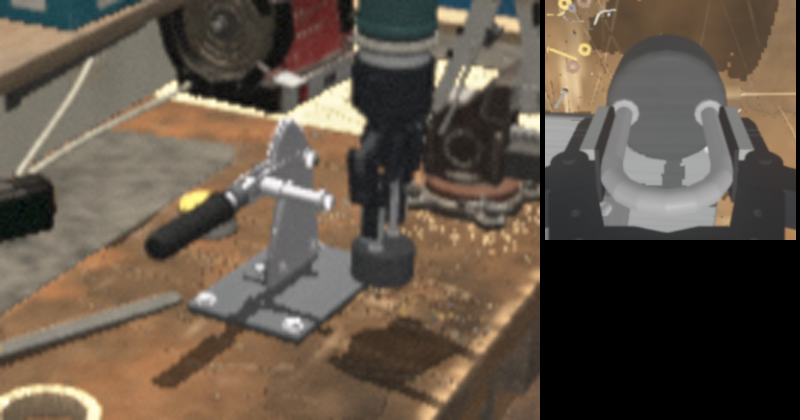

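The side crop shows the weight just in front of the pin's end at a threading height, in line with it. I'll slide it on.

Call:
step_arm(
  targets=[
    {"offset": [0.005,0,0],"roll": 0},
    {"offset": [0.015,0,0],"roll": 0},
    {"offset": [0.025,0,0],"roll": 0},
    {"offset": [0.035,0,0],"roll": 0},
    {"offset": [0.045,0,0],"roll": 0},
    {"offset": [0.055,0,0],"roll": 0},
    {"offset": [0.065,0,0],"roll": 0},
    {"offset": [0.073,0,0],"roll": 0},
    {"offset": [0.076,0,0],"roll": 0},
    {"offset": [0.076,0,0],"roll": 0},
    {"offset": [0.076,0,0],"roll": 0},
    {"offset": [0.076,0,0],"roll": 0},
  ],
)

```text
clock: 7.9
tool_pos: [0.4757, -0.0413, 0.1113]
tool_rot: [-0.0, 0.006, 1.0, 0.0]
contact_force: [0.3, -0.3, -8.5]
width: 0.0466
grasp_force: 64.4
```

Call:
step_arm(
  targets=[
    {"offset": [0,0,-0.005],"roll": 0},
    {"offset": [0,0,-0.01],"roll": 0},
    {"offset": [0,0,-0.014],"roll": 0},
    {"offset": [0,0,-0.017],"roll": 0},
    {"offset": [0,0,-0.019],"roll": 0},
    {"offset": [0,0,-0.019],"roll": 0},
    {"offset": [0,0,-0.019],"roll": 0},
  ],
)

```text
clock: 8.6
tool_pos: [0.4763, -0.0414, 0.0924]
tool_rot: [0.0, 0.006, 1.0, 0.0]
contact_force: [-1.1, 0.5, -9.1]
width: 0.0461
grasp_force: 64.4
```

Nothing is bearing on the pin yet, so I'll lower a little more.

Call:
step_arm(
  targets=[
    {"offset": [0,0,-0.001],"roll": 0},
    {"offset": [0,0,-0.002],"roll": 0},
    {"offset": [0,0,-0.002],"roll": 0},
    {"offset": [0,0,-0.002],"roll": 0},
  ],
)

```text
clock: 9.0
tool_pos: [0.4765, -0.0415, 0.0908]
tool_rot: [0.0, 0.006, 1.0, -0.0]
contact_force: [-0.1, 0.1, -6.4]
width: 0.0463
grasp_force: 64.5
```

Run:
```python
from h import *
s2,a=snap('side','s4'); s,im=snap('wrist','w4'); print(s['contact_force'],s['tool_pos'])
b=cv2.resize(a[120:260,260:440],None,fx=3,fy=3,interpolation=cv2.INTER_CUBIC)
w=cv2.resize(im[150:400,190:450],(250,240))
o=np.zeros((420,800,3),np.uint8);o[:,:540]=b;o[:240,545:795]=w;cv2.imwrite('pics/c4.png',o[:,:,::-1])
```

```text
[-0.30290746 -0.43925662 -6.1621207 ] [ 0.47647664 -0.04146798  0.0907473 ]
```

View pics/c4.png

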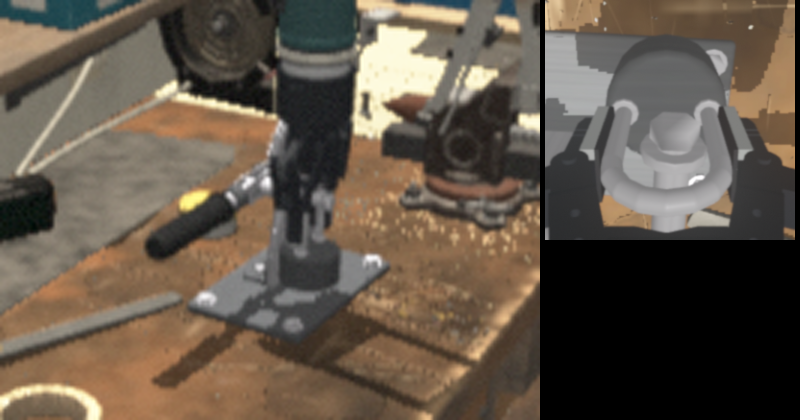

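The wrist crop shows the pin's nut and washer standing through the bail, and the load is starting to pass to the pin. I'll lower 1 mm more, open, and lift off.

Call:
step_arm(
  targets=[
    {"offset": [0,0,-0.001],"roll": 0},
    {"offset": [0,0,-0.0015],"roll": 0},
    {"offset": [0,0,-0.0015],"roll": 0},
  ],
)

```text
clock: 9.4
tool_pos: [0.4767, -0.0415, 0.0903]
tool_rot: [0.001, 0.006, 1.0, -0.0]
contact_force: [-2.5, -0.3, 3.4]
width: 0.046
grasp_force: 65.0
```

Call:
step_arm(
  targets=[
    {"offset": [0,0,0],"roll": 0},
    {"offset": [0,0,0],"roll": 0},
    {"offset": [0,0,0],"roll": 0},
    {"offset": [0,0,0],"roll": 0},
    {"offset": [0,0,0],"roll": 0},
    {"offset": [0,0,0],"roll": 0},
    {"offset": [0,0,0],"roll": 0},
    {"offset": [0,0,0],"roll": 0},
    {"offset": [0,0,0],"roll": 0},
    {"offset": [0,0,0],"roll": 0},
  ],
  claw=-1,
)

```text
clock: 10.4
tool_pos: [0.4762, -0.0414, 0.0889]
tool_rot: [0.0, 0.006, 1.0, 0.0]
contact_force: [-0.3, -0.3, -0.3]
width: 0.0856
grasp_force: 0.0
```

Call:
step_arm(
  targets=[
    {"offset": [0,0,0.01],"roll": 0},
    {"offset": [0,0,0.025],"roll": 0},
    {"offset": [0,0,0.045],"roll": 0},
    {"offset": [0,0,0.07],"roll": 0},
    {"offset": [0,0,0.1],"roll": 0},
    {"offset": [0,0,0.13],"roll": 0},
    {"offset": [0,0,0.15],"roll": 0},
    {"offset": [0,0,0.16],"roll": 0},
    {"offset": [0,0,0.16],"roll": 0},
    {"offset": [0,0,0.16],"roll": 0},
  ],
)

```text
clock: 11.4
tool_pos: [0.4758, -0.0413, 0.248]
tool_rot: [-0.001, 0.006, 1.0, 0.0]
contact_force: [-0.7, -0.8, 0.0]
width: 0.0853
grasp_force: 0.0
```

Call:
step_arm(
  targets=[
    {"offset": [-0.005,0.01,0],"roll": -5},
    {"offset": [-0.01,0.03,0],"roll": -13},
    {"offset": [-0.01,0.05,0],"roll": -21},
    {"offset": [-0.01,0.07,0],"roll": -29},
    {"offset": [-0.01,0.09,0],"roll": -37},
    {"offset": [-0.01,0.105,0],"roll": -45},
    {"offset": [-0.01,0.11,0],"roll": -53},
    {"offset": [0,0.115,0],"roll": -61},
    {"offset": [0.015,0.115,0],"roll": -69},
    {"offset": [0.03,0.115,0],"roll": -77},
    {"offset": [0.045,0.115,0],"roll": -84},
    {"offset": [0.055,0.115,0],"roll": -90},
    {"offset": [0.06,0.115,0],"roll": -91},
    {"offset": [0.06,0.115,0],"roll": -91},
    {"offset": [0.06,0.115,0],"roll": -91},
    {"offset": [0.06,0.115,0],"roll": -91},
  ],
)

```text
clock: 13.0
tool_pos: [0.5357, 0.0736, 0.2487]
tool_rot: [-0.0, 0.717, 0.697, -0.0]
contact_force: [-0.1, 1.0, 0.0]
width: 0.0852
grasp_force: 0.0
```

Run:
```python
from h import *
s2,a=snap('side','s5'); s,im=snap('wrist','w5'); np.save('s5.npy',s,allow_pickle=True); print(s['contact_force'],s['tool_pos'],s['tool_rot'],s['qpos'])
c=cam('wrist',s); print([proj(c,p).round() for p in [(.541,.129,.135),(.538,.011,.135),(.54,.073,.135)]])
b=cv2.resize(a[120:260,260:440],(386,300),interpolation=cv2.INTER_CUBIC)
w=cv2.resize(im,(480,300))
o=np.zeros((600,480,3),np.uint8);o[:300,:386]=b;o[300:]=w;cv2.imwrite('pics/c5.png',o[:,:,::-1])
```

```text
[ 1.00218726  0.01989807 -0.45089061] [0.53572084 0.07366443 0.24888847] [-3.01140546e-06  7.16991123e-01  6.97082297e-01  1.93797813e-05] [3.17706334e-02 6.38609466e-02 1.36109147e+00 3.08996223e-05
 1.71661566e+00 5.99313857e-02]
[array([320., 128.]), array([320., 279.]), array([320., 204.])]
```

View pics/c5.png

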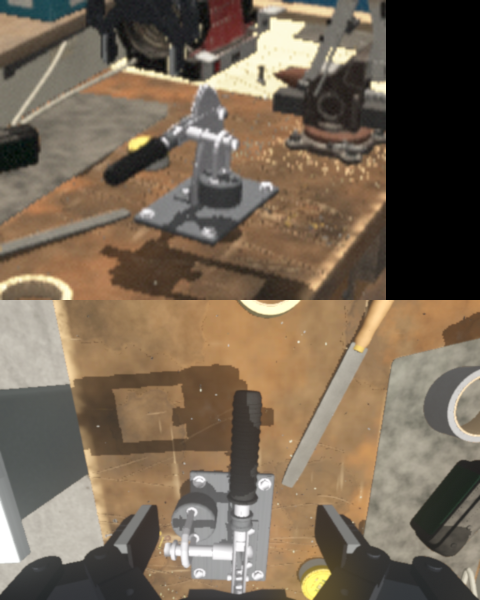

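The weight hangs on the pin by its bail. In the wrist view the grip runs from about px (328,123) to (324,269), with the tool right above it.

Run:
```python
from h import *
s=np.load('s5.npy',allow_pickle=True).item(); c=cam('wrist',s)
im=cv2.imread('pics/w5.png'); g=im.max(2)
for v in (140,170,200,230,255):
    x=np.where(g[v,290:365]<60)[0]+290; print(v,x.min(),x.max(),plane(c,((x.min()+x.max())/2,v),.135).round(4))
print(plane(c,(328,123),.14),plane(c,(324,269),.14))
```

```text
140 311 317 [0.5368 0.1207 0.135 ]
170 311 321 [0.5376 0.0991 0.135 ]
200 310 315 [0.5343 0.0766 0.135 ]Traceback (most recent call last):
  File "<stdin>", line 5, in <module>
    return umr_minimum(a, axis, None, out, keepdims, initial, where)
ValueError: zero-size array to reduction operation minimum which has no identity
```

Call:
step_arm(
  targets=[
    {"offset": [0.004,0.002,-0.01],"roll": -1},
    {"offset": [0.008,0.0045,-0.03],"roll": -1.5},
    {"offset": [0.008,0.0045,-0.06],"roll": -1.5},
    {"offset": [0.008,0.0045,-0.09],"roll": -1.5},
    {"offset": [0.008,0.0045,-0.11],"roll": -1.5},
    {"offset": [0.008,0.0045,-0.125],"roll": -1.5},
    {"offset": [0.008,0.0045,-0.131],"roll": -1.5},
    {"offset": [0.008,0.0045,-0.131],"roll": -1.5},
    {"offset": [0.008,0.0045,-0.131],"roll": -1.5},
    {"offset": [0.008,0.0045,-0.131],"roll": -1.5},
  ],
)

```text
clock: 14.1
tool_pos: [0.5452, 0.0782, 0.1195]
tool_rot: [0.001, 0.726, 0.687, 0.001]
contact_force: [0.1, 0.5, -0.4]
width: 0.0853
grasp_force: 0.0
```

Call:
step_arm(
  targets=[
    {"offset": [0,0,0],"roll": 0},
    {"offset": [0,0,0],"roll": 0},
    {"offset": [0,0,0],"roll": 0},
    {"offset": [0,0,0],"roll": 0},
    {"offset": [0,0,0],"roll": 0},
    {"offset": [0,0,0],"roll": 0},
    {"offset": [0,0,0],"roll": 0},
    {"offset": [0,0,0],"roll": 0},
    {"offset": [0,0,0],"roll": 0},
    {"offset": [0,0,0],"roll": 0},
    {"offset": [0,0,0],"roll": 0},
    {"offset": [0,0,0],"roll": 0},
  ],
  claw=1,
)

```text
clock: 15.3
tool_pos: [0.5438, 0.0781, 0.1182]
tool_rot: [-0.0, 0.726, 0.687, -0.0]
contact_force: [-4.5, 0.5, 6.3]
width: 0.0262
grasp_force: 59.3
```

Call:
step_arm(
  targets=[
    {"offset": [0,0,0.005],"roll": 0},
    {"offset": [0,-0.0005,0.01],"roll": 0},
    {"offset": [0,-0.001,0.0155],"roll": 0},
    {"offset": [0,-0.001,0.0207],"roll": 0},
    {"offset": [0,-0.0015,0.026],"roll": 0},
    {"offset": [0,-0.0023,0.031],"roll": 0},
    {"offset": [0,-0.0032,0.036],"roll": 0},
    {"offset": [0,-0.0041,0.0411],"roll": 0},
    {"offset": [0,-0.0041,0.0411],"roll": 0},
    {"offset": [0,-0.0041,0.0411],"roll": 0},
  ],
)

```text
clock: 16.3
tool_pos: [0.5434, 0.0731, 0.1593]
tool_rot: [0.0, 0.727, 0.687, -0.001]
contact_force: [-2.2, -0.7, -8.0]
width: 0.0266
grasp_force: 61.4
```

Call:
step_arm(
  targets=[
    {"offset": [0,-0.001,0.005],"roll": 0},
    {"offset": [0,-0.0023,0.0101],"roll": 0},
    {"offset": [0,-0.0036,0.0151],"roll": 0},
    {"offset": [0,-0.0051,0.0201],"roll": 0},
    {"offset": [0,-0.0068,0.025],"roll": 0},
    {"offset": [0,-0.0085,0.0299],"roll": 0},
    {"offset": [-0.0005,-0.0103,0.0347],"roll": 0},
    {"offset": [-0.0005,-0.0122,0.0395],"roll": 0},
    {"offset": [-0.0005,-0.0143,0.0442],"roll": 0},
    {"offset": [-0.001,-0.0165,0.0489],"roll": 0},
    {"offset": [-0.001,-0.0193,0.0545],"roll": 0},
    {"offset": [-0.001,-0.0193,0.0545],"roll": 0},
    {"offset": [-0.001,-0.0193,0.0545],"roll": 0},
  ],
)

```text
clock: 17.6
tool_pos: [0.5422, 0.0543, 0.2135]
tool_rot: [-0.001, 0.727, 0.687, -0.001]
contact_force: [-4.9, -2.9, -17.3]
width: 0.0258
grasp_force: 60.7
```

Run:
```python
from h import *
s2,a=snap('side','s6'); t=snap('top','t6')
cv2.imwrite('pics/c6.png',cv2.resize(a[110:260,250:440],(760,600),interpolation=cv2.INTER_CUBIC)[:,:,::-1]); print(s2['contact_force'],s2['tool_pos'])
```

```text
[ -4.9438576   -2.86875153 -17.26197673] [0.54215277 0.05430459 0.2134561 ]
```

View pics/c6.png

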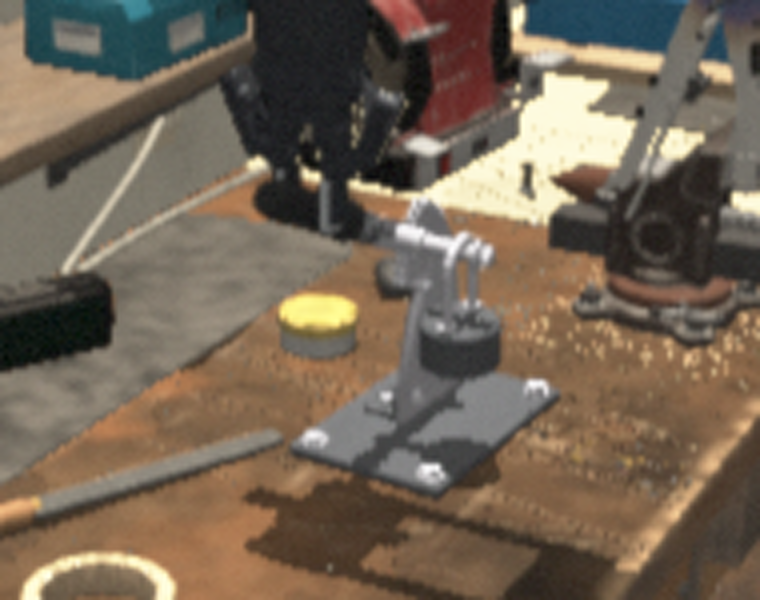

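The side view shows the weight hanging free on the raised pin, with the nut end at about px (370.5,172.5). I'll check the lever angle from that.

Run:
```python
from h import *
c=cam('side')
for th in (0,.3,.4,.44,.48,.52,.56): print(th,proj(c,(.4555,-.0403-.085*(1-np.cos(th)),.135+.085*np.sin(th))).round(1))
```

```text
0 [369.1 186.8]
0.3 [370.  178.2]
0.4 [370.6 175.2]
0.44 [370.8 174.1]
0.48 [371.1 172.9]
0.52 [371.4 171.7]
0.56 [371.7 170.6]
```

Call:
step_arm(
  targets=[
    {"offset": [0,-0.001,0.0018],"roll": 0},
    {"offset": [0,-0.0019,0.0036],"roll": 0},
    {"offset": [0,-0.003,0.0055],"roll": 0},
    {"offset": [0,-0.004,0.0073],"roll": 0},
    {"offset": [0,-0.004,0.0073],"roll": 0},
  ],
)

```text
clock: 18.2
tool_pos: [0.5419, 0.0493, 0.2221]
tool_rot: [0.0, 0.727, 0.687, -0.002]
contact_force: [-8.4, -7.5, -9.3]
width: 0.026
grasp_force: 62.2
```

Call:
step_arm(
  targets=[
    {"offset": [0,-0.001,0.0018],"roll": 0},
    {"offset": [0,-0.0021,0.0036],"roll": 0},
    {"offset": [0,-0.0021,0.0036],"roll": 0},
    {"offset": [0,-0.0021,0.0036],"roll": 0},
  ],
)

```text
clock: 18.6
tool_pos: [0.5417, 0.0464, 0.2265]
tool_rot: [0.001, 0.727, 0.687, -0.002]
contact_force: [-9.5, -8.7, -10.8]
width: 0.0259
grasp_force: 61.8
```

Call:
step_arm(
  targets=[
    {"offset": [0,-0.001,0.0018],"roll": 0},
    {"offset": [0,-0.0021,0.0036],"roll": 0},
    {"offset": [0,-0.0021,0.0036],"roll": 0},
    {"offset": [0,-0.0021,0.0036],"roll": 0},
  ],
)

```text
clock: 19.0
tool_pos: [0.5415, 0.0451, 0.2289]
tool_rot: [-0.0, 0.726, 0.687, -0.002]
contact_force: [-8.1, -6.5, -12.6]
width: 0.0262
grasp_force: 61.4
```

Call:
step_arm(
  targets=[
    {"offset": [0,-0.0008,0.001],"roll": 0},
    {"offset": [0,-0.0015,0.0025],"roll": 0},
    {"offset": [0,-0.0015,0.0025],"roll": 0},
    {"offset": [0,-0.0015,0.0025],"roll": 0},
    {"offset": [0,-0.0015,0.0025],"roll": 0},
  ],
)

```text
clock: 19.5
tool_pos: [0.5415, 0.0441, 0.2305]
tool_rot: [-0.001, 0.727, 0.687, -0.002]
contact_force: [-7.4, -5.1, -17.1]
width: 0.0259
grasp_force: 60.8
```

Run:
```python
from h import *
s,a=snap('side','s7'); print(s['contact_force'],s['tool_pos'],s['grasp_force'])
b=cv2.imread('pics/s6.png')[:,:,::-1]
up=lambda i:cv2.resize(i[150:210,330:400].astype(np.uint8),None,fx=8,fy=8,interpolation=cv2.INTER_CUBIC)
A,B=up(a),up(b); T=B[(165-150)*8:(181-150)*8,(360-330)*8:(376-330)*8]
r=cv2.matchTemplate(A,T,cv2.TM_CCOEFF_NORMED); _,v,_,p=cv2.minMaxLoc(r); print(v,p[0]/8+330-360,p[1]/8+150-165)
c=cam('side'); f=lambda th:proj(c,(.4555,-.0403-.085*(1-np.cos(th)),.135+.085*np.sin(th)))
for th in (.54,.56,.58,.6,.62,.65): print(th,(f(th)-f(.478)).round(2))
```

```text
[ -7.44342504  -5.09886149 -17.12402822] [0.54148602 0.04407286 0.23048603] 60.80412447452545
0.8796938061714172 0.5 -2.375
0.54 [ 0.44 -1.81]
0.56 [ 0.6  -2.39]
0.58 [ 0.75 -2.97]
0.6 [ 0.91 -3.54]
0.62 [ 1.07 -4.11]
0.65 [ 1.33 -4.96]
```

```bash
python3 -c "
from workcell import robot,monitor
print(robot.close_job())"
```

```text
the job is handed in; nothing more can be done
None
```

I hung the larger weight on the pin with the lever down, raised the lever four clicks to about 0.57 rad, and handed the job in with the grip held at about 60 N; the hand-in returned no verdict.

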